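Load the marking jig's spring slide, draw it to the mark and hold it

TASK

Load the marking jig: put the wide spacer ring over the post on the spring-return slide, fully home on the slide, then the small collar on top of it, and let go of both. Then pull the slide out by its handle until its pointer stands level with the mark on the side rail, and finish while holding it there, since the spring draws it back in if you let go. Do not push the torch or the bottle about.

Things in the scene. Friction and masses are not known exactly. Their poses are not given: they have to be found in the camera images.
- jig: fixed bench jig: grey bed 260 x 110 mm (local x from -150 to +110 mm), 12 mm thick, low aluminium rails along its sides up to 20 mm high, rear stop block up to 36 mm high at local x = +104 mm. Origin on the bench surface, z up; local -x is the direction in which the slide pulls out (roughly towards the robot), local +y is the side with the mark. Its place and yaw vary.
- draw_slide: the sliding aluminium plate (80 x 150 mm, top 30 mm above the bench) with post and handle; origin at the jig's origin when it is in, against its stop; it can go up to 105 mm out along the jig's -x. A spring pulls it in with 4 N when in and 0.8 N more for each 10 mm out (about 9 N at 60 mm); it never latches
- post_foot (a point): centre of the foot of the upright steel post, on the slide's flat top, 30 mm above the bench; axes as the jig's. The post is 20 mm in diameter and 55 mm high, its last 12 mm tapering to 9 mm, and moves with the slide. The slide plate is aluminium, 80 mm wide, and flat around the post for 45 mm fore and aft
- handle_grip (a point): middle of the slide's handle: a level round steel bar 12 mm thick and about 62 mm long across the pull direction (along the jig's y), its centre 70 mm above the bench, 118 mm from the post on the pull side; free space in front and behind, with the slide's low end block (up to 40 mm above the bench) 17 mm behind the bar, so it can be pinched from above with a finger in front and a finger behind
- pointer (a point): tip of the dark pointer on the slide's left edge (jig's +y side), beside a dark line across the slide's top; 30 mm above the bench; on the slide, 58 mm behind the handle bar (jig's +x) and 60 mm ahead of the post's centre (jig's -x), 20 mm ahead of the slide's origin
- mark (a point): the mark: inner tip of the black index tab (16 x 16 mm block with a white line on top, 32 mm high above the bench) clamped on the left side rail; axes as the jig's. When the slide is in, the pointer is 45 to 80 mm behind it (jig's +x); when the slide is out to the mark the two tips coincide. The tab stays where it is clamped
- spacer: the wide steel ring: 56 mm outer diameter, 24 mm bore, 14 mm high, about 0.18 kg, lying flat on the bench; origin at the centre of its underside
- collar: the small steel ring: 38 mm outer diameter, 24 mm bore, 24 mm high, about 0.1 kg, standing flat on the bench; origin at the centre of its underside
- steel_enclosure: fixed open grey steel cabinet, 400 mm high, to the right of the jig and behind; its front left corner stands at about x = 0.69, y = -0.01 in the world, its front runs from there to the right and a little towards the robot: carry rings to the post from the front of the jig rather than across from the right. Origin near the middle of its floor
- torch: black torch standing upright, 34 mm in diameter, 106 mm high; origin at the centre of its underside; to be left alone
- flux_bottle: brown bottle with a black cap, 39 mm in diameter, 84 mm high, standing; origin at the centre of its underside; to be left alone
There are look-alikes about, which are no part of the job. What is shaped like the collar but blue or pink is not meant. Leave any green look-alike of the spacer alone.

How it is judged:
On the way, in this order (a step that is already met when the one before it is completed fails the run):
1. the wide spacer is fully home on the slide, round the post, and released (horizontal distance between spacer and post_foot below 0.005 m and z of spacer in the frame of post_foot below 0.0025 m and contact force between the fingers and spacer below 0.2 N), for 0.2 s.
2. the collar is fully home on the spacer, round the post, and released (horizontal distance between collar and post_foot below 0.005 m and z of collar in the frame of post_foot between 0.0115 and 0.0165 m and contact force between the fingers and collar below 0.2 N), for 0.2 s.
3. the slide is pulled out to the mark (x of pointer in the frame of mark between -0.006 and 0.006 m and contact force between the fingers and draw_slide above 2 N and distance between the grasp point and handle_grip below 0.045 m), for 0.2 s.
At the end, for the whole second after the job is handed in: Spacer home on the slide and collar on the spacer (within 2.5 mm), round the post, untouched by the fingers; pointer within 6 mm of the mark along the slide and still (under 10 mm/s), held by the fingers at the handle (over 2 N, TCP within 45 mm of its middle) (all of step 1 and all of step 2 and all of step 3 and x of pointer in the frame of jig below -0.055 m and linear speed of draw_slide below 0.01 m/s); the arm keeps its last pose, push and grip.
It fails at once if the torch is pushed more than 40 mm or tipped (distance of torch from where it was at the start of the episode above 0.04 m or angle between torch's own z axis and vertical above 0.5 rad).
It fails at once if the bottle is pushed more than 40 mm or tipped (distance of flux_bottle from where it was at the start of the episode above 0.04 m or angle between flux_bottle's own z axis and vertical above 0.5 rad).
It also fails if it takes over 72 s, if anything falls off the work surface, if the arm or the gripper's body presses on something with over 40 N, if the wrist force passes 120 N, or if a joint passes its speed limit or range.

ROBOT

A 7-joint arm with a two-finger parallel gripper is mounted at the origin on a cart in front of the work surface, level with it; the furniture and walls round the work are solid. World frame = base frame: x ahead of the robot, y to its left, z up, the work surface at z = 0. Lengths are in m, angles in rad, forces in N, time in s.
With the tool pointing down it reaches from about 0.4 to 0.85 m from the base axis. Payload 10.4 kg.
Tool frame: the origin (TCP) lies between the finger pads, 19 mm behind the fingertips; this is the grasp point; z points along the fingers, y is the line along which they close (so a half turn about z gives the same grasp; the last joint's range is limited). The gripper opens to 87 mm and grips with 3 to 60 N. Pads are 19 mm wide; open, the fingers measure 117 mm over their backs; the gripper's body (75 mm by 190 mm) begins 51 mm behind the grasp point.
Start: joints at [-1.153, 0.332, -0.065, 1.46, 0.022, 1.35, -0.088], TCP at [0.267, 0.565, 0.241] pointing down, gripper open.
Joint ranges: [-2.6, 2.6], [-0.5, 2.12], [-1.47, 1.34], [0.16, 2.42], [-1.27, 4.41], [0.06, 2.06], [-2.6, 2.6]. Speed limits (rad/s): [2.22, 2.22, 2.79, 2.79, 3.14, 3.14, 3.14].

INTERFACE

Orientations are given as a unit quaternion [x, y, z, w].
In Python, from bench import monitor, cams, ticket gives the robot as it stands.
- The arm moves only by the shell command python3 -m crank 'ROWS' [OPENING] [FORCE]. ROWS is a JSON object whose one key "steps" holds a list of rows, each a list of 2 entries, a list of its own where there are three numbers: the shift along the world's x, y, z in units of 25 mm (1.0 is 25 mm), then the turn, a rotation vector about the world's x, y, z in units of 5 degrees (1.0 is 5 degrees). In form: {"steps": [[[x, y, z], [ax, ay, az]], ...]}. A call has 1 to 10 rows; each row shifts and turns the commanded pose from where the row before left it; what a row does not reach is not made up. A row lasts 1/12 s, in which the tool goes at most 41.7 mm and 7.16 degrees, less where a joint would pass 70% of its speed; a pose out of reach is approached as far as the arm can. A call is refused whole if a number of a shift passes 1 or a number of a turn 1, either way. A call with a gripper value outside its range is refused whole. OPENING is the finger opening in mm, from 0 to 87, set as the call begins (- or left out, the last holds). The fingers move at their own pace and stop on an object; FORCE is the grip in N (left out, the last holds). Time passes only in rows, so rows that do not move let the fingers close. It gives the time, the measured TCP pose, the force, the opening and the grip force at its end, in the units of the state.
- monitor.read_state(): the state, without advancing time (a new reading comes with each control period).
- cams.camera(name): name is "scene" or "side" or "wrist"; returns a dict with "pixels" (384x512x3 uint8, blue, green, red), "z_map" (384x512 float32, m along the optical axis (not along the pixel's ray), 0 where there is no reading), "vfov" (degrees; the focal length in pixels is half the picture's height over the tangent of half this angle, whatever the lens; pixels are square), "cx", "cy" (the principal point, pixels), "T" (4x4, takes a point from camera to world coordinates). Camera axes: x right, y up, looking along -z (the intrinsics and any distortion apply to the point x, -y, -z); pixel columns grow to the right and rows downward; lengths in m; the calibration is good to about 2 mm. A picture is of the moment at which its call begins.
- ticket.close_job(): hands the job in; it is judged then, once.
The state is a dict: "time": time; "joint_positions": joint angles; "joint_vel": joint speeds; "joint_torque": joint torques, N m; "ee_pos": TCP position; "eef_rot": TCP orientation; "ft_force": force on the tool from outside, world axes, zero at the start; "torque": the same for the moment, N m; "width": finger opening in m; "grip_force": force on a finger pad.
Only numpy, scipy, OpenCV 4.12 (cv2) and the standard library are available. Lean on these libraries where they do the work, as an engineer would, in place of code of your own. Each camera call takes 0.05 s, during which the arm holds its last target. There are 200 camera calls.

## Working session

There is one attempt and no reset: what is moved stays moved. The work goes in short steps, Python scripts to look and compute and a shell command to move; the robot and the scene stay as the last step left them, time stands still between calls to the robot, and variables do not carry over. Pictures are saved under pics/ and viewed, at most 10 in all, crops included, and the job is handed in when it is done.

```bash
mkdir -p pics; ls
cat > h.py <<'E'
import numpy as np,cv2
from bench import monitor,cams,ticket
def cam(n):
    c=cams.camera(n); np.savez('/tmp/%s.npz'%n,**{k:v for k,v in c.items()}); return c
def load(n): return dict(np.load('/tmp/%s.npz'%n,allow_pickle=True))
def pts(c):
    H,W=c['z_map'].shape; f=H/2/np.tan(np.radians(float(c['vfov']))/2)
    v,u=np.mgrid[:H,:W]; z=c['z_map']
    P=np.stack([(u-c['cx'])/f*z,-(v-c['cy'])/f*z,-z,np.ones_like(z)],-1)
    return (P@np.array(c['T']).T)[...,:3]
def proj(c,p):
    H=c['z_map'].shape[0]; f=H/2/np.tan(np.radians(float(c['vfov']))/2)
    q=np.linalg.inv(c['T'])@np.append(p,1); return np.array([c['cx']+f*q[0]/-q[2],c['cy']-f*q[1]/-q[2]])
E
python3 - <<'E'
from h import *
s=monitor.read_state(); print({k:np.round(v,3) for k,v in s.items()})
ims=[]
for n in("scene","side","wrist"):
    c=cam(n); print(n,{k:(np.round(v,3).tolist()) for k,v in c.items() if k not in('pixels','z_map')}, [k for k in c]); cv2.imwrite(f'pics/{n}0.png',c['pixels'])
E
```

```text
pics
{'time': np.float64(0.0), 'joint_positions': array([-1.153,  0.333, -0.065,  1.461,  0.022,  1.35 , -0.088]), 'joint_vel': array([ 0.   , -0.002,  0.   , -0.   ,  0.001, -0.001,  0.001]), 'joint_torque': array([ 1.0000e-03, -6.2327e+01,  2.5000e-02, -3.8988e+01, -6.1000e-02,
        4.0000e-02,  0.0000e+00]), 'ee_pos': array([0.266, 0.565, 0.24 ]), 'eef_rot': array([ 0.219,  0.976, -0.001, -0.   ]), 'ft_force': array([0.124, 0.116, 0.126]), 'torque': array([ 0.005,  0.012, -0.027]), 'grip_force': np.float64(0.0), 'width': np.float64(0.087)}
scene {'vfov': 53.992, 'cx': 257.634, 'cy': 193.777, 'T': [[0.656, 0.512, -0.554, -0.03], [-0.755, 0.438, -0.488, -0.486], [-0.008, 0.739, 0.674, 0.801], [0.0, 0.0, 0.0, 1.0]]} ['pixels', 'z_map', 'vfov', 'cx', 'cy', 'T']
side {'vfov': 54.439, 'cx': 250.52, 'cy': 194.235, 'T': [[0.797, 0.431, -0.423, 0.169], [-0.604, 0.552, -0.576, -0.504], [-0.015, 0.714, 0.7, 0.741], [0.0, 0.0, 0.0, 1.0]]} ['pixels', 'z_map', 'vfov', 'cx', 'cy', 'T']
wrist {'vfov': 66.105, 'cx': 252.778, 'cy': 190.015, 'T': [[0.427, -0.863, -0.27, 0.192], [0.904, 0.407, 0.128, 0.599], [-0.001, -0.298, 0.954, 0.384], [0.0, 0.0, 0.0, 1.0]]} ['pixels', 'z_map', 'vfov', 'cx', 'cy', 'T']
```

View pics/scene0.png

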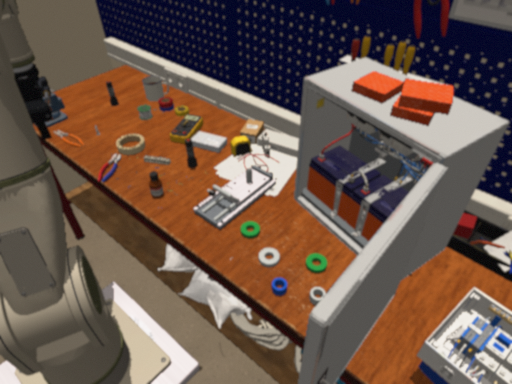

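View pics/side0.png

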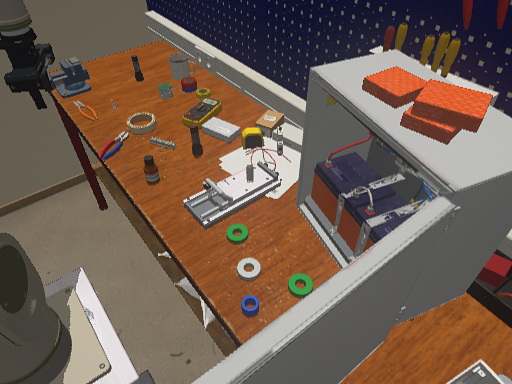

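The scene view shows the jig at (237,197), the bottle at (156,184) and the torch at (191,153). There are ring shapes at (269,256) white wide, (250,229) and (316,262) green wide, (279,286) blue small, and (318,294) white small. The side view shows the white wide ring at (249,268), but the small white ring is hidden behind the cabinet door. The spacer is the white wide ring (steel, not green). The collar is the small pale ring at (318,294) (not blue or pink). I'll confirm with a crop.

```bash
cat > a.py <<'E'
from h import *
c=load('scene'); 
cr=c['pixels'][180:320,190:350]; cv2.imwrite('pics/crop1.png',cv2.resize(cr,None,fx=5,fy=4.2,interpolation=cv2.INTER_CUBIC)[:600,:800])
for n in('scene','side'):
    c=load(n);P=pts(c)
    for nm,uv in (dict(spacer=(269,256),g1=(250,229),g2=(316,262),blue=(279,286),col=(318,294),bottle=(156,184),torch=(191,153)) if n=='scene' else dict(spacer=(249,268),g1=(237,233),g2=(300,285),blue=(250,306),bottle=(151,170),torch=(196,142))).items():
        u,v=uv; Q=P[v-16:v+17,u-16:u+17].reshape(-1,3)
        col=c['pixels'][v-16:v+17,u-16:u+17].reshape(-1,3)
        m=(Q[:,2]>.006)&(Q[:,2]<.12); Q=Q[m]
        if len(Q)==0: print(n,nm,'none');continue
        print(n,nm,len(Q),'min',Q.min(0).round(3),'max',Q.max(0).round(3),'mid',((Q.min(0)+Q.max(0))/2).round(4), 'zmed',np.percentile(Q[:,2],[50,90]).round(4))
E
python3 a.py
```

```text
scene spacer 269 min [ 0.428 -0.122  0.006] max [ 0.482 -0.067  0.017] mid [ 0.4551 -0.0946  0.0115] zmed [0.0135 0.0153]
scene g1 240 min [ 0.469 -0.019  0.006] max [0.524 0.079 0.02 ] mid [0.4963 0.03   0.0132] zmed [0.0137 0.0157]
scene g2 284 min [ 0.494 -0.227  0.006] max [ 0.547 -0.171  0.018] mid [ 0.5203 -0.1992  0.0122] zmed [0.0134 0.0155]
scene blue 190 min [ 0.38  -0.193  0.006] max [ 0.419 -0.156  0.027] mid [ 0.3995 -0.1742  0.0165] zmed [0.0216 0.025 ]
scene col 166 min [ 0.42  -0.275  0.006] max [ 0.457 -0.241  0.027] mid [ 0.4383 -0.258   0.0165] zmed [0.022  0.0245]
scene bottle 279 min [0.403 0.316 0.007] max [0.442 0.349 0.087] mid [0.4228 0.3324 0.0468] zmed [0.0497 0.0832]
scene torch 438 min [0.558 0.346 0.006] max [0.721 0.518 0.108] mid [0.6399 0.4318 0.0571] zmed [0.0255 0.0919]
side spacer 354 min [ 0.43  -0.123  0.006] max [ 0.485 -0.068  0.017] mid [ 0.4579 -0.0957  0.0114] zmed [0.0129 0.0148]
side g1 286 min [ 0.471 -0.021  0.006] max [0.525 0.078 0.019] mid [0.4982 0.0284 0.0124] zmed [0.0127 0.0146]
side g2 385 min [ 0.496 -0.229  0.006] max [ 0.552 -0.174  0.017] mid [ 0.5238 -0.2015  0.0117] zmed [0.0131 0.0146]
side blue 242 min [ 0.383 -0.194  0.006] max [ 0.421 -0.157  0.026] mid [ 0.4021 -0.1752  0.0162] zmed [0.0214 0.0242]
side bottle 313 min [0.406 0.313 0.006] max [0.445 0.345 0.086] mid [0.4255 0.3288 0.0458] zmed [0.0476 0.0813]
side torch 330 min [0.579 0.343 0.006] max [0.698 0.477 0.104] mid [0.6386 0.4096 0.0551] zmed [0.0327 0.0951]
```

View pics/crop1.png

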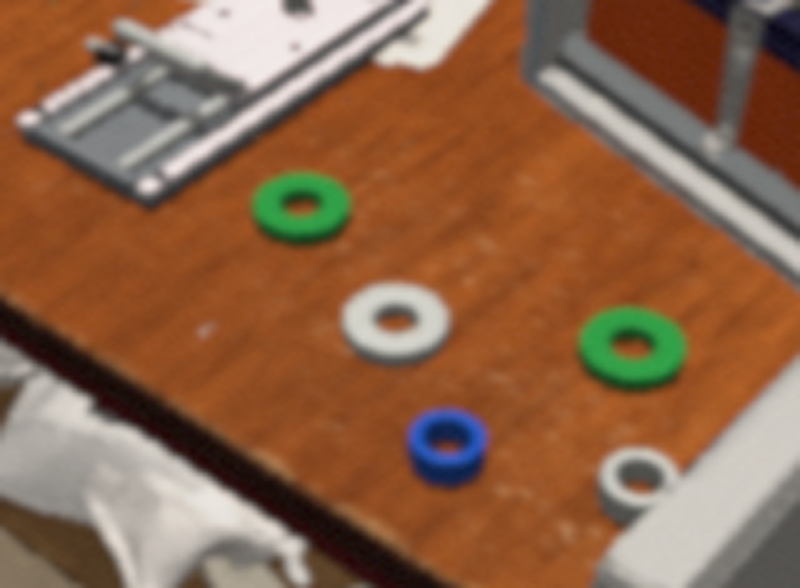

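The crop confirms it: the wide spacer is the pale ring at scene (269,256) and the collar is the small pale ring at (318,294). The blue and green ones are decoys. Next come the jig and the cabinet door.

```bash
cat > b.py <<'E'
from h import *
for n in('scene','side'):
    c=load(n);P=pts(c).reshape(-1,3); col=c['pixels'].reshape(-1,3).astype(int)
    r=(P[:,0]>.45)&(P[:,0]<.85)&(P[:,1]>0.0)&(P[:,1]<.3)
    B=P[r&(P[:,2]>.007)&(P[:,2]<.045)&(P[:,0]<.8)]
    post=P[r&(P[:,2]>.05)&(P[:,2]<.1)]
    # cluster high points
    import cv2
    from scipy.cluster.hierarchy import fcluster,linkage
    k=fcluster(linkage(post[:,:2],'single'),.02,'distance')
    for i in set(k):
        q=post[k==i]
        if len(q)>8: print(n,'high',len(q),q.min(0).round(3),q.max(0).round(3),q.mean(0).round(4))
    T=P[r&(P[:,2]>.026)&(P[:,2]<.034)]
    if len(T): print(n,'rect top',cv2.minAreaRect(T[:,:2].astype(np.float32)),len(T),np.median(T[:,2]))
    # door
    D=P[(P[:,0]>.2)&(P[:,0]<.9)&(P[:,1]<-.02)&(P[:,1]>-.6)&(P[:,2]>.1)&(P[:,2]<.45)]
    for x in np.arange(.2,.9,.05):
        d=D[(D[:,0]>x)&(D[:,0]<x+.05)]
        if len(d): print('  x%.2f'%x,'ymax',d[:,1].max().round(3),'z',d[:,2].min().round(2),d[:,2].max().round(2))
E
python3 b.py
```

```text
scene high 145 [0.716 0.255 0.05 ] [0.789 0.3   0.07 ] [0.7494 0.2764 0.0595]
scene high 63 [0.799 0.205 0.05 ] [0.839 0.242 0.078] [0.8131 0.2198 0.0635]
scene high 58 [0.62  0.122 0.05 ] [0.637 0.139 0.087] [0.6271 0.1294 0.0689]
scene high 111 [0.507 0.091 0.05 ] [0.532 0.168 0.08 ] [0.5134 0.1225 0.0708]
scene rect top ((0.6905012130737305, 0.18968315422534943), (0.348082035779953, 0.19093212485313416), 14.472559928894043) 866 0.030290705902099868
  x0.20 ymax -0.375 z 0.11 0.4
  x0.25 ymax -0.374 z 0.1 0.4
  x0.30 ymax -0.374 z 0.1 0.4
  x0.35 ymax -0.374 z 0.1 0.4
  x0.40 ymax -0.373 z 0.1 0.4
  x0.45 ymax -0.372 z 0.1 0.4
  x0.50 ymax -0.372 z 0.1 0.4
  x0.55 ymax -0.324 z 0.1 0.4
  x0.60 ymax -0.132 z 0.1 0.4
  x0.65 ymax -0.02 z 0.1 0.45
  x0.70 ymax -0.02 z 0.1 0.45
  x0.75 ymax -0.023 z 0.1 0.45
  x0.80 ymax -0.037 z 0.11 0.4
  x0.85 ymax -0.048 z 0.1 0.4
side high 70 [0.802 0.198 0.051] [0.839 0.24  0.078] [0.8153 0.2165 0.0636]
side high 171 [0.721 0.254 0.05 ] [0.789 0.3   0.066] [0.7529 0.2745 0.0587]
side high 74 [0.624 0.122 0.05 ] [0.638 0.138 0.084] [0.6298 0.1276 0.0679]
side high 127 [0.509 0.089 0.05 ] [0.536 0.166 0.077] [0.5167 0.1196 0.0695]
side rect top ((0.6964325308799744, 0.18452973663806915), (0.35921311378479004, 0.1758933663368225), 23.66754722595215) 1112 0.029278155377291337
  x0.20 ymax -0.375 z 0.35 0.4
  x0.25 ymax -0.375 z 0.26 0.4
  x0.30 ymax -0.374 z 0.17 0.4
  x0.35 ymax -0.374 z 0.1 0.4
  x0.40 ymax -0.374 z 0.1 0.4
  x0.45 ymax -0.373 z 0.1 0.4
  x0.50 ymax -0.373 z 0.1 0.4
  x0.55 ymax -0.332 z 0.1 0.4
  x0.60 ymax -0.141 z 0.1 0.4
  x0.65 ymax -0.02 z 0.1 0.45
  x0.70 ymax -0.02 z 0.1 0.45
  x0.75 ymax -0.025 z 0.1 0.45
  x0.80 ymax -0.037 z 0.1 0.4
  x0.85 ymax -0.05 z 0.1 0.4
```

```bash
python3 -m crank '{"steps":[[[1,-0.95,0.08],[0,0,-0.72]],[[1,-0.95,0.08],[0,0,-0.72]],[[1,-0.95,0.08],[0,0,-0.72]],[[1,-0.95,0.08],[0,0,-0.72]],[[1,-0.95,0.08],[0,0,-0.72]],[[1,-0.95,0.08],[0,0,-0.72]],[[1,-0.95,0.08],[0,0,-0.72]],[[1,-0.95,0.08],[0,0,-0.72]],[[1,-0.95,0.08],[0,0,-0.72]],[[1,-0.95,0.08],[0,0,-0.72]]]}' 87 && python3 -m crank '{"steps":[[[0,-1,0],[0,0,-0.72]],[[0,-1,0],[0,0,-0.72]],[[0,-1,0],[0,0,-0.72]],[[0,-1,0],[0,0,-0.72]],[[0,-1,0],[0,0,-0.72]],[[0,-1,0],[0,0,-0.72]],[[0,-1,0],[0,0,-0.72]],[[0,-1,0],[0,0,-0.72]],[[0,0,0],[0,0,0]],[[0,0,0],[0,0,0]]]}'
python3 - <<'E'
from h import *
c=cam('wrist'); cv2.imwrite('pics/w1.png',c['pixels']); np.savez('/tmp/w1.npz',**c)
print(c['T'].round(3).tolist(), monitor.read_state()['joint_positions'].round(3))
E
```

```text
time: 0.98
ee_pos: [0.5175, 0.3264, 0.2613]
eef_rot: [0.511, 0.86, -0.0, -0.0]
ft_force: [0.9, 1.1, 0.2]
width: 0.087
grip_force: 0.0
time: 1.82
ee_pos: [0.5169, 0.1256, 0.2615]
eef_rot: [0.709, 0.705, 0.0, 0.0]
ft_force: [-0.2, 1.0, -0.4]
width: 0.087
grip_force: 0.0
[[1.0, 0.005, 0.001, 0.518], [-0.005, 0.955, 0.298, 0.207], [0.001, -0.298, 0.955, 0.405], [0.0, 0.0, 0.0, 1.0]] [-0.652  0.11   0.354  1.695 -0.039  1.343 -0.294]
```

View pics/w1.png

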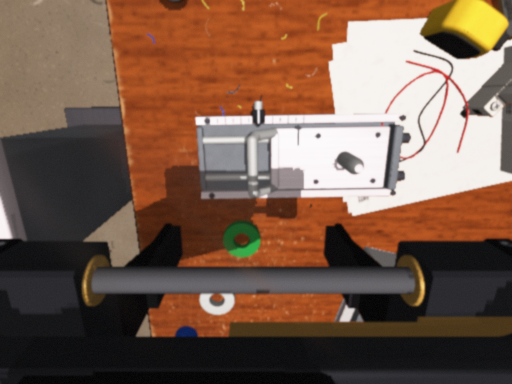

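The wrist view from above shows the tab at (258,110), the handle bar at (257,163), the slide's dark line at (297,135), and the post from (343,158) to (357,168). The green ring is at (241,239) and the white spacer at (217,301).

```bash
cat > j.py <<'E'
from h import *
import sys
c=load(sys.argv[1]);P=pts(c);px=c['pixels'];hsv=cv2.cvtColor(px,cv2.COLOR_BGR2HSV)
R=(P[...,0]>.4)&(P[...,0]<.8)&(P[...,1]>.03)&(P[...,1]<.24)&(c['z_map']>0)
def show(nm,m):
    q=P[m]; print(nm,len(q),'min',q.min(0).round(4),'max',q.max(0).round(4),'med',np.median(q,0).round(4)) if len(q) else print(nm,'none')
X,Y,Z=P[...,0],P[...,1],P[...,2]
post=R&(Z>.05)&(X>.59)&(X<.67); show('post>50',post); show('posttop',R&(Z>.081)&(X>.59)&(X<.67))
hb=R&(Z>.064)&(X<.56); show('handle',hb)
q=P[hb][:,:2]; q0=q-q.mean(0); w,v=np.linalg.eigh(q0.T@q0); print('bar dir',v[:,1], cv2.minAreaRect(q.astype(np.float32)))
top=R&(Z>.027)&(Z<.033)&(hsv[...,2]>150)&(hsv[...,1]<60)&(X<.68)&(Y>.07)&(Y<.18)&(X>.53); show('slidetop',top)
q=P[top][:,:2]; print('slide rect',cv2.minAreaRect(q.astype(np.float32)))
# rails: yaw by line fit of rail outer edges
bed=R&(Z>.008)&(Z<.04)&(X>.47)&(X<.72)&(Y>.05)&(Y<.2)
E=[]
for x in np.arange(.49,.68,.008):
    q=P[bed&(abs(X-x)<.004)]
    if abs(x-.52)<.025 or len(q)<5: continue
    E.append((x,q[:,1].max(),q[:,1].min()))
E=np.array(E); 
for k in(1,2): print('edge fit',np.polyfit(E[:,0],E[:,k],1), )
print(E.round(4)[::4].tolist())
tab=R&(Z>.024)&(Z<.04)&(Y>.155)&(X<.58); show('tab',tab)
E
python3 j.py w1; python3 j.py scene|head -3
```

```text
post>50 805 min [0.59   0.1216 0.0504] max [0.6445 0.163  0.3358] med [0.5983 0.161  0.3168]
posttop 555 min [0.59   0.1259 0.081 ] max [0.639  0.163  0.3358] med [0.5963 0.1614 0.3198]
handle 45287 min [0.4322 0.0924 0.0643] max [0.56   0.1693 0.3593] med [0.4948 0.1504 0.3393]
bar dir [-9.99999993e-01 -1.16954411e-04] ((0.49172165989875793, 0.13885390758514404), (0.07380606234073639, 0.12726318836212158), 74.20658111572266)
slidetop 5618 min [0.5316 0.0908 0.027 ] max [0.68   0.1787 0.0327] med [0.6122 0.1358 0.0297]
slide rect ((0.605400025844574, 0.13249041140079498), (0.08526799082756042, 0.1518724411725998), 87.25276947021484)
edge fit [0.01099765 0.1790907 ]
edge fit [0.01148217 0.06957993]
[[0.49, 0.1843, 0.0754], [0.57, 0.1852, 0.0765], [0.602, 0.1859, 0.0762], [0.634, 0.186, 0.076], [0.666, 0.1866, 0.0776]]
tab 645 min [0.4576 0.155  0.0241] max [0.58   0.2025 0.0399] med [0.5488 0.1687 0.0303]
post>50 58 min [0.6204 0.1223 0.0501] max [0.6371 0.1391 0.0869] med [0.6266 0.1295 0.0711]
posttop 7 min [0.6254 0.1266 0.0816] max [0.6313 0.1354 0.0869] med [0.6275 0.1305 0.0831]
handle 95 min [0.5072 0.0918 0.0643] max [0.5219 0.1678 0.0797] med [0.5115 0.1242 0.0741]
```

Run:
```python
from h import *
c=load('w1'); cr=c['pixels'][95:205,185:320]; cv2.imwrite('pics/crop2.png',cv2.resize(cr,None,fx=5.4,fy=5.4,interpolation=cv2.INTER_CUBIC))
```

```text
(no output)
```

View pics/crop2.png

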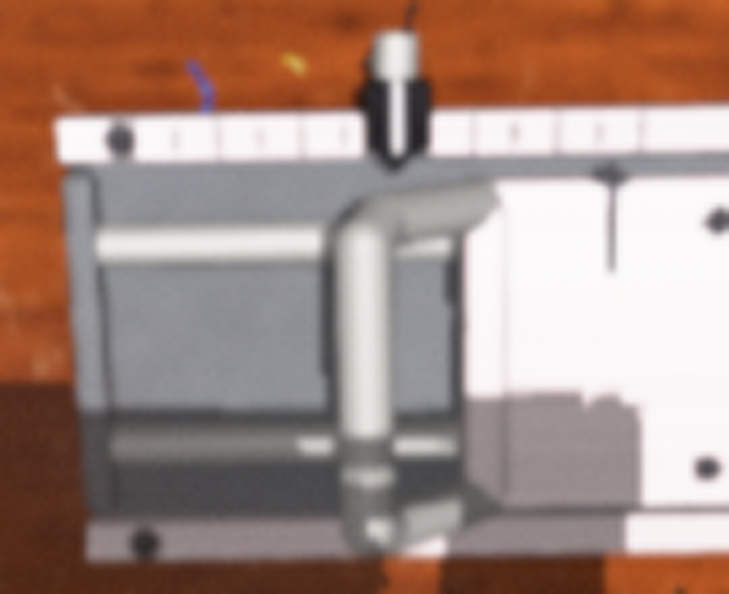

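Enlarged, the tab's tip is at about pixel (258.3,125.6) and the pointer tip and line are at about (298.3,126.9). The bar is clear of the fingers' space front and behind. Its top edge runs at column ≈ 252.

```bash
sed -i "s/R=(P/R=(P[...,2]<.1)\&(P/" j.py
cat >> h.py <<'E'
def onz(c,uv,z):
    H=c['z_map'].shape[0]; f=H/2/np.tan(np.radians(float(c['vfov']))/2); T=np.array(c['T'])
    d=T[:3,:3]@np.array([(uv[0]-c['cx'])/f,-(uv[1]-c['cy'])/f,-1]); o=T[:3,3]; return o+d*(z-o[2])/d[2]
E
python3 j.py w1 | head -4
python3 - <<'E'
from h import *
c=load('w1')
print('tabtip',onz(c,(258.3,125.6),.032).round(4),'pointer',onz(c,(298.3,126.9),.03).round(4))
P=pts(c); hsv=cv2.cvtColor(c['pixels'],cv2.COLOR_BGR2HSV)
m=(P[...,2]>.006)&(P[...,2]<.02)&(P[...,1]<-.05)&(hsv[...,1]<60)&(P[...,0]<.52)
print('spacer part',P[m].min(0).round(4),P[m].max(0).round(4))
for i in [(350,162),(343,158),(357,168),(350,155)]: print(i,P[i[1],i[0]].round(4))
E
```

```text
post>50 297 min [0.624  0.1216 0.0504] max [0.6445 0.1413 0.0855] med [0.6292 0.1353 0.0745]
posttop 47 min [0.6287 0.1259 0.081 ] max [0.639  0.1375 0.0855] med [0.632  0.1333 0.0829]
handle 684 min [0.5106 0.0924 0.0643] max [0.5248 0.1693 0.0775] med [0.5167 0.1337 0.0744]
bar dir [-0.0087512   0.99996171] ((0.5176836252212524, 0.1308661550283432), (0.014095216989517212, 0.07687535881996155), 0.04172476753592491)
tabtip [0.5245 0.1745 0.032 ] pointer [0.5744 0.1725 0.03  ]
spacer part [ 0.4328 -0.1232  0.006 ] [ 0.4862 -0.0832  0.0161]
(350, 162) [0.6279 0.1372 0.0752]
(343, 158) [0.6266 0.1373 0.0522]
(357, 168) [0.6528 0.1196 0.0302]
(350, 155) [0.6344 0.1411 0.0535]
```

```bash
python3 -m crank '{"steps":[[[-0.26,-1,-0.26],[0,0,0]],[[-0.26,-1,-0.26],[0,0,0]],[[-0.26,-1,-0.26],[0,0,0]],[[-0.26,-1,-0.26],[0,0,0]],[[-0.26,-1,-0.26],[0,0,0]],[[-0.26,-1,-0.26],[0,0,0]],[[-0.26,-1,-0.26],[0,0,0]],[[-0.26,-1,-0.26],[0,0,0]],[[-0.26,-1,-0.26],[0,0,0]],[[0,-0.3,0],[0,0,0]]]}' && python3 -m crank '{"steps":[[[0,0,0],[0,0,0]],[[0,0,0],[0,0,0]],[[0,0,0],[0,0,0]]]}'
cat > r.py <<'E'
from h import *
c=cam('wrist'); np.savez('/tmp/w2.npz',**c); P=pts(c); X,Y,Z=P[...,0],P[...,1],P[...,2]
hsv=cv2.cvtColor(c['pixels'],cv2.COLOR_BGR2HSV)
import sys
x0,y0,h=map(float,sys.argv[1:4])
m=(Z>h-.004)&(Z<h+.006)&(np.hypot(X-x0,Y-y0)<.04)&(hsv[...,1]<90)
n,l,s,ce=cv2.connectedComponentsWithStats(m.astype(np.uint8)); i=1+np.argmax(s[1:,4]); m=l==i
cn=max(cv2.findContours(m.astype(np.uint8),0,1)[0],key=cv2.contourArea)[:,0].astype(float)
w=np.array([onz(c,p,h)[:2] for p in cn])
(cx,cy),rad=cv2.minEnclosingCircle(w.astype(np.float32))
A=np.c_[2*w,np.ones(len(w))]; s_=np.linalg.lstsq(A,(w**2).sum(1),rcond=None)[0]
print('circ',cx,cy,rad,'lsq',s_[:2],np.sqrt(s_[2]+s_[:2]@s_[:2]),'pix',ce[i],'zmed',np.median(Z[m]))
st=monitor.read_state(); print('tcp',st['ee_pos'].round(4),st['eef_rot'].round(4))
print('move units', ((s_[:2]-st['ee_pos'][:2])/.025).round(3))
E
python3 r.py .457 -.095 .014
```

```text
time: 2.7
ee_pos: [0.4567, -0.1076, 0.2018]
eef_rot: [0.708, 0.706, -0.001, -0.0]
ft_force: [-0.1, -1.1, 0.3]
width: 0.0867
grip_force: 0.0
time: 2.95
ee_pos: [0.4588, -0.103, 0.203]
eef_rot: [0.707, 0.708, 0.0, 0.0]
ft_force: [-0.6, 0.7, -0.3]
width: 0.0867
grip_force: 0.0
circ 0.4587187170982361 -0.09600752592086792 0.02766258455812931 lsq [ 0.45877565 -0.09585161] 0.027007087830571055 pix [252.30138889 165.16944444] zmed 0.013674917715867096
tcp [ 0.4588 -0.1031  0.203 ] [7.065e-01 7.077e-01 2.000e-04 1.000e-04]
move units [0.    0.289]
```

```bash
python3 -m crank '{"steps":[[[0,0.1,-1],[0,0,0]],[[0,0.1,-1],[0,0,0]],[[0,0.09,-1],[0,0,0]],[[0,0,-1],[0,0,0]],[[0,0,-1],[0,0,0]],[[0,0,-1],[0,0,0]],[[0,0,-0.7],[0,0,0]],[[0,0,-0.4],[0,0,0]],[[0,0,-0.15],[0,0,0]],[[0,0,0],[0,0,0]]]}' && python3 -m crank '{"steps":[[[0,0,0],[0,0,0]],[[0,0,0],[0,0,0]],[[0,0,0],[0,0,0]],[[0,0,0],[0,0,0]],[[0,0,0],[0,0,0]],[[0,0,0],[0,0,0]]]}' 40 25
```

```text
time: 3.83
ee_pos: [0.4582, -0.0969, 0.0213]
eef_rot: [0.707, 0.707, -0.0, -0.0]
ft_force: [-0.3, 0.5, 0.1]
width: 0.0871
grip_force: 0.0
time: 4.33
ee_pos: [0.4584, -0.0974, 0.0218]
eef_rot: [0.707, 0.707, 0.0, 0.0]
ft_force: [-1.3, -0.8, 1.2]
width: 0.0548
grip_force: 4.8
```

```bash
python3 -m crank '{"steps":[[[0,0,0],[0,0,0]],[[0,0,0.4],[0,0,0]],[[0,0,0.8],[0,0,0]],[[0,0,1],[0,0,0]],[[0,0,1],[0,0,0]],[[0,0,1],[0,0,0]],[[0,0,1],[0,0,0]],[[0,0,0.5],[0,0,0]],[[0,1,0],[0,0,0]],[[0,1,0],[0,0,0]]]}' 40 25 && python3 -m crank '{"steps":[[[0,1,0],[0,0,0]],[[0,1,0],[0,0,0]],[[0,1,0],[0,0,0]],[[0.3,1,0],[0,0,0]],[[0.6,1,0],[0,0,0]],[[1,1,0],[0,0,0]],[[1,1,0],[0,0,0]],[[0.8,0.1,0],[0,0,0]],[[0,0,0],[0,0,0]],[[0,0,0],[0,0,0]]]}'
python3 - <<'E'
from h import *
c=cam('wrist'); cv2.imwrite('pics/w3.png',c['pixels']); np.savez('/tmp/w3.npz',**c); print(monitor.read_state()['ee_pos'].round(4))
E
```

```text
time: 5.17
ee_pos: [0.4585, -0.0481, 0.1657]
eef_rot: [0.709, 0.706, 0.001, 0.001]
ft_force: [0.4, 1.3, -2.5]
width: 0.0546
grip_force: 25.0
time: 6.0
ee_pos: [0.5508, 0.1297, 0.1639]
eef_rot: [0.708, 0.707, -0.001, 0.0]
ft_force: [-0.8, -0.4, -0.7]
width: 0.0541
grip_force: 25.0
[0.5502 0.1293 0.164 ]
```

View pics/w3.png

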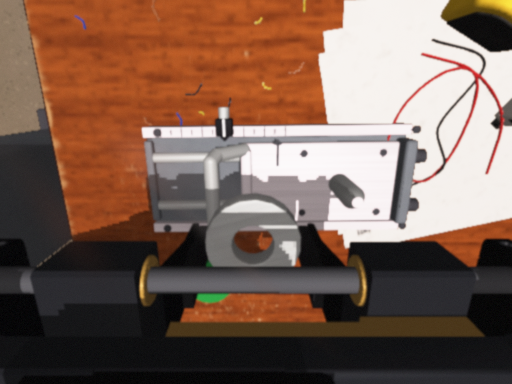

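The held spacer shows at (253,240), flat between the fingers, with the post at (348,190) and its foot near (340,182). Now I'll measure the ring against the post in this view.

Run:
```python
from h import *
c=load('w3');P=pts(c);X,Y,Z=P[...,0],P[...,1],P[...,2]
hsv=cv2.cvtColor(c['pixels'],cv2.COLOR_BGR2HSV)
m=(Z>.13)&(Z<.18)&(np.hypot(X-.55,Y-.13)<.04); z=Z[m]; print(np.percentile(z,[5,25,50,75,95]).round(4))
zt=np.median(Z[(abs(Z-.156)<.008)&m])
# hole: find bore contour (top edge, far side visible) and outer upper arc
t=(abs(Z-zt)<.006)&m
vv,uu=np.nonzero(t); print(uu.min(),uu.max(),vv.min(),vv.max(),zt)
# outer upper arc: topmost pixel per column
W=[];
for u in range(215,292,2):
    r=vv[uu==u]
    if len(r): W.append(onz(c,(u,r.min()-.5),zt)[:2])
W=np.array(W);s=np.linalg.lstsq(np.c_[2*W,np.ones(len(W))],(W**2).sum(1),rcond=None)[0]
print('outer',s[:2],np.sqrt(s[2]+s[:2]@s[:2]))
from scipy.optimize import least_squares
print('fixedR',least_squares(lambda p:np.hypot(*(W-p).T)-.028,[.55,.13]).x)
# post
R=(X>.6)&(X<.67)&(Y>.1)&(Y<.16)
for lo,hi in((.035,.07),(.05,.07),(.081,.09)):
    q=P[R&(Z>lo)&(Z<hi)]; print('post',lo,q.min(0).round(4),q.max(0).round(4),((q.min(0)+q.max(0))/2).round(4))
q=P[R&(Z>.036)&(Z<.072)]; print('cyl',least_squares(lambda p:np.hypot(*(q[:,:2]-p).T)-.01,[.634,.131],loss='soft_l1',f_scale=.001).x)
c=load('w1');P=pts(c);q=P[(P[...,0]>.6)&(P[...,0]<.67)&(P[...,1]>.1)&(P[...,1]<.16)&(P[...,2]>.036)&(P[...,2]<.072)]
print('cyl w1',least_squares(lambda p:np.hypot(*(q[:,:2]-p).T)-.01,[.634,.131],loss='soft_l1',f_scale=.001).x)
```

```text
[0.1471 0.1548 0.1556 0.1564 0.1732]
187 318 197 266 0.15552744332065782
outer [0.55086871 0.13380903] 0.026509341494353224
fixedR [0.55083223 0.13214538]
post 0.035 [0.6243 0.1258 0.0353] [0.6401 0.1417 0.07  ] [0.6322 0.1337 0.0527]
post 0.05 [0.6243 0.1258 0.0501] [0.6401 0.1416 0.07  ] [0.6322 0.1337 0.06  ]
post 0.081 [0.6282 0.1254 0.0811] [0.6402 0.1375 0.0852] [0.6342 0.1315 0.0832]
cyl [0.63465343 0.13124552]
cyl w1 [0.6345536  0.13120712]
```

```bash
python3 -m crank '{"steps":[[[0.9,0,0],[0,0,0]],[[1,0,0],[0,0,0]],[[0.95,-0.03,0],[0,0,0]],[[0.5,0,0],[0,0,0]],[[0,0,0],[0,0,0]],[[0,0,-0.6],[0,0,0]],[[0,0,-0.7],[0,0,0]],[[0,0,-0.6],[0,0,0]],[[0,0,-0.4],[0,0,0]],[[0,0,0],[0,0,0]]]}' && python3 -m crank '{"steps":[[[0,0,-0.3],[0,0,0]],[[0,0,-0.3],[0,0,0]],[[0,0,0],[0,0,0]]]}'
python3 - <<'E'
from h import *
c=cam('wrist'); np.savez('/tmp/w4.npz',**c)
d=cam('scene')['pixels'][110:240,180:310]; 
cv2.imwrite('pics/w4.png',np.hstack([c['pixels'][140:300,170:340],cv2.resize(d,(197,160))]).repeat(2,0).repeat(2,1))
s=monitor.read_state();print(s['ee_pos'].round(4),s['ft_force'].round(1))
E
```

```text
time: 6.88
ee_pos: [0.6322, 0.1288, 0.1047]
eef_rot: [0.708, 0.707, -0.002, -0.001]
ft_force: [-0.4, -0.0, -1.3]
width: 0.0541
grip_force: 25.0
time: 7.13
ee_pos: [0.6338, 0.1292, 0.0906]
eef_rot: [0.707, 0.707, -0.0, -0.0]
ft_force: [-0.9, 0.9, -2.4]
width: 0.0544
grip_force: 25.0
[0.6344 0.1293 0.0916] [-1.4 -1.  -0.5]
```

View pics/w4.png

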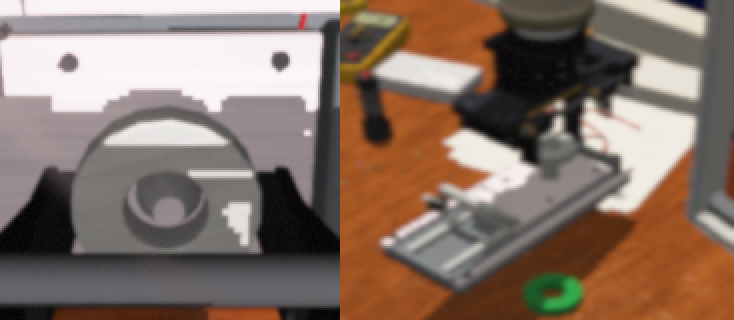

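The post tip stands in the ring's bore at about (168,207), nearly centred, so I'll go on down.

```bash
python3 -m crank '{"steps":[[[0,0,-0.3],[0,0,0]],[[0,0,-0.3],[0,0,0]],[[0,0,-0.3],[0,0,0]],[[0,0,-0.25],[0,0,0]],[[0,0,-0.2],[0,0,0]],[[0,0,-0.15],[0,0,0]],[[0,0,0],[0,0,0]],[[0,0,0],[0,0,0]]]}'
```

```text
time: 7.9
ee_pos: [0.6344, 0.1292, 0.0539]
eef_rot: [0.707, 0.707, -0.0, 0.0]
ft_force: [0.9, 0.0, -2.2]
width: 0.0548
grip_force: 25.0
```

```bash
python3 -m crank '{"steps":[[[0,0,-0.06],[0,0,0]],[[0,0,0],[0,0,0]]]}' && python3 -m crank '{"steps":[[[0,0,0],[0,0,0]],[[0,0,0],[0,0,0]],[[0,0,0],[0,0,0]],[[0,0,0],[0,0,0]],[[0,0,0.4],[0,0,0]],[[0,0,0.8],[0,0,0]],[[0,0,1],[0,0,0]],[[0,0,1],[0,0,0]],[[-0.4,0,1],[0,0,0]],[[-0.9,0,1],[0,0,0]]]}' 80 && python3 -m crank '{"steps":[[[-1,0,0],[0,0,0]],[[-1,0,0],[0,0,0]],[[-1,0,0],[0,0,0]],[[0,0,0],[0,0,0]],[[0,0,0],[0,0,0]]]}'
cat > s.py <<'E'
from h import *
import sys
h=float(sys.argv[1]); r=float(sys.argv[2])
c=cam('wrist'); np.savez('/tmp/w5.npz',**c); P=pts(c)
q=P[(np.hypot(P[...,0]-.6346,P[...,1]-.1312)<.04)&(P[...,2]<.09)]
m=q[abs(q[:,2]-h)<.004]; print('n',len(m),'top z',np.percentile(m[:,2],[10,50,90]).round(4),'slide z',np.median(q[abs(q[:,2]-.03)<.004][:,2]).round(4) if h>.035 else '')
print('x',m[:,0].min().round(4),m[:,0].max().round(4),'y',m[:,1].min().round(4),m[:,1].max().round(4))
s=monitor.read_state();print(s['ee_pos'].round(4),s['eef_rot'].round(3))
E
python3 s.py .044 .028
```

```text
time: 8.07
ee_pos: [0.6346, 0.1293, 0.0527]
eef_rot: [0.707, 0.707, 0.0, 0.0]
ft_force: [-0.5, 0.4, -1.5]
width: 0.0544
grip_force: 25.0
time: 8.9
ee_pos: [0.6029, 0.1288, 0.1844]
eef_rot: [0.708, 0.706, 0.0, 0.001]
ft_force: [-0.4, 0.9, 0.3]
width: 0.0802
grip_force: 0.0
time: 9.32
ee_pos: [0.5264, 0.1296, 0.1838]
eef_rot: [0.707, 0.707, 0.001, -0.0]
ft_force: [0.2, 0.3, 0.1]
width: 0.08
grip_force: 0.0
n 1755 top z [0.0425 0.0436 0.0446] slide z 0.0297
x 0.6066 0.6618 y 0.1033 0.158
[0.5273 0.1294 0.1836] [0.707 0.707 0.001 0.   ]
```

The spacer is home: its top is 13.9 mm above the slide and level. Next is the collar.

```bash
python3 -m crank '{"steps":[[[-0.8,-0.6,0.1],[0,0,0]],[[-0.8,-1,0.1],[0,0,0]],[[-0.6,-1,0.1],[0,0,0]],[[-0.5,-1,0.1],[0,0,0]],[[-0.4,-1,0.1],[0,0,0]],[[-0.3,-1,0.1],[0,0,0]],[[0,-1,0],[0,0,0]],[[0,-1,0],[0,0,0]],[[0,-1,0],[0,0,0]],[[0,-1,0],[0,0,0]]]}' && python3 -m crank '{"steps":[[[0,-1,0],[0,0,0]],[[0,-1,0],[0,0,0]],[[0,-1,0],[0,0,0]],[[0,-1,0],[0,0,0]],[[0,-1,0],[0,0,0]],[[0,-1,0],[0,0,0]],[[0,0,0],[0,0,0]],[[0,0,0],[0,0,0]],[[0,0,0],[0,0,0]]]}'
python3 r.py .441 -.259 .024; python3 -c "
from h import *; cv2.imwrite('pics/w6.png',load('w2')['pixels'])"
```

```text
time: 10.2
ee_pos: [0.4426, -0.1126, 0.1983]
eef_rot: [0.708, 0.706, 0.0, 0.001]
ft_force: [0.4, -0.0, 0.2]
width: 0.08
grip_force: 0.0
time: 10.95
ee_pos: [0.4423, -0.2609, 0.1977]
eef_rot: [0.708, 0.707, -0.0, 0.0]
ft_force: [-0.3, 1.3, 0.8]
width: 0.08
grip_force: 0.0
circ 0.44162532687187195 -0.26092639565467834 0.018668172881007195 lsq [ 0.44172489 -0.26078531] 0.018040568320109404 pix [252.02509653 174.58108108] zmed 0.02342801987505952
tcp [ 0.4424 -0.2603  0.1976] [ 7.072e-01  7.070e-01 -1.000e-04  0.000e+00]
move units [-0.026 -0.019]
```

View pics/w6.png

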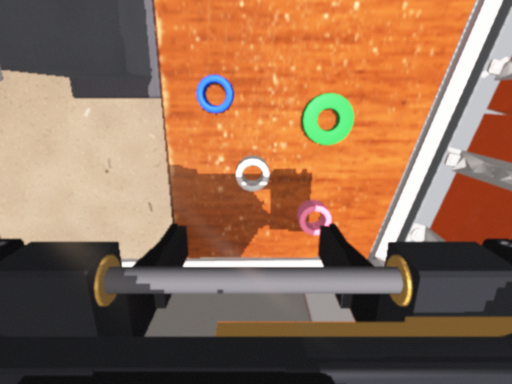

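The collar is at (252,174), blue is at (214,95), pink at (314,217) and green at (328,119). The fingers' path in x past the collar is clear of the pink ring.

```bash
python3 -m crank '{"steps":[[[0,0,-0.9],[0,0,0]],[[0,0,-1],[0,0,0]],[[0,0,-1],[0,0,0]],[[0,0,-1],[0,0,0]],[[0,0,-1],[0,0,0]],[[0,0,-1],[0,0,0]],[[0,0,-0.6],[0,0,0]],[[0,0,-0.32],[0,0,0]],[[0,0,0],[0,0,0]],[[0,0,0],[0,0,0]]]}' && python3 -m crank '{"steps":[[[0,0,0],[0,0,0]],[[0,0,0],[0,0,0]],[[0,0,0],[0,0,0]],[[0,0,0],[0,0,0]],[[0,0,0],[0,0,0]],[[0,0,0],[0,0,0]],[[0,0,0],[0,0,0]]]}' 25 25
```

```text
time: 11.83
ee_pos: [0.4423, -0.2605, 0.0275]
eef_rot: [0.707, 0.707, 0.0, 0.0]
ft_force: [0.3, -0.7, 0.8]
width: 0.0799
grip_force: 0.0
time: 12.42
ee_pos: [0.4419, -0.2607, 0.0271]
eef_rot: [0.707, 0.707, 0.0, 0.0]
ft_force: [0.3, -0.3, -0.2]
width: 0.0412
grip_force: 0.0
```

```bash
python3 -m crank '{"steps":[[[0,0,0],[0,0,0]],[[0,0,0],[0,0,0]],[[0,0,0],[0,0,0]],[[0,0,0.5],[0,0,0]],[[0,0,1],[0,0,0]],[[0,0,1],[0,0,0]],[[0,0,1],[0,0,0]],[[0,0,1],[0,0,0]],[[0,0.5,1],[0,0,0]],[[0,1,0.5],[0,0,0]]]}' 25 25 && python3 -m crank '{"steps":[[[0,1,0],[0,0,0]],[[0,1,0],[0,0,0]],[[0,1,0],[0,0,0]],[[0,1,0],[0,0,0]],[[0,1,0],[0,0,0]],[[0,1,0],[0,0,0]],[[0,1,0],[0,0,0]],[[0,1,0],[0,0,0]],[[0.2,1,0],[0,0,0]],[[0.4,1,0],[0,0,0]]]}' && python3 -m crank '{"steps":[[[0.7,1,0],[0,0,0]],[[1,1,0],[0,0,0]],[[1,1,0],[0,0,0]],[[1,1,0],[0,0,0]],[[0,0.17,0],[0,0,0]],[[0,0,0],[0,0,0]],[[0,0,0],[0,0,0]]]}'
python3 - <<'E'
from h import *
from scipy.optimize import least_squares
c=cam('wrist');np.savez('/tmp/w7.npz',**c);P=pts(c);X,Y,Z=P[...,0],P[...,1],P[...,2]
s=monitor.read_state();e=s['ee_pos'];print(e.round(4),s['width'],s['eef_rot'].round(4))
zt=e[2]-.003
t=(np.hypot(X-e[0],Y-e[1])<.03)&(abs(Z-zt)<.006)
vv,uu=np.nonzero(t);print(uu.min(),uu.max(),vv.min(),vv.max(),np.median(Z[t]))
W=np.array([onz(c,(u,vv[uu==u].min()-.5),zt)[:2] for u in range(int(uu.mean())-18,int(uu.mean())+19) if (uu==u).any()])
print('ring',least_squares(lambda p:np.hypot(*(W-p).T)-.019,e[:2],loss='soft_l1',f_scale=.001).x)
q=P[(np.hypot(X-.6346,Y-.131)<.015)&(Z>.05)&(Z<.072)]; print('post',least_squares(lambda p:np.hypot(*(q[:,:2]-p).T)-.01,[.634,.131],loss='soft_l1',f_scale=.001).x)
E
```

```text
time: 13.25
ee_pos: [0.4419, -0.2263, 0.1806]
eef_rot: [0.709, 0.705, 0.0, 0.002]
ft_force: [1.6, -0.1, -0.9]
width: 0.0376
grip_force: 25.0
time: 14.08
ee_pos: [0.4563, 0.0275, 0.1778]
eef_rot: [0.708, 0.706, 0.0, -0.0]
ft_force: [1.4, 0.1, -1.1]
width: 0.0376
grip_force: 25.0
time: 14.67
ee_pos: [0.5491, 0.1302, 0.1772]
eef_rot: [0.708, 0.707, -0.001, 0.0]
ft_force: [-0.3, -0.7, -0.5]
width: 0.0373
grip_force: 25.0
[0.549  0.1297 0.1774] 0.03747799924634772 [ 7.079e-01  7.063e-01 -2.000e-04  2.000e-04]
200 305 219 266 0.1733862694501078
ring [0.54915902 0.13138802]
post [0.63463615 0.13125142]
```

```bash
python3 -m crank '{"steps":[[[0.9,0.04,0],[0,0,0]],[[1,0,0],[0,0,0]],[[1,0,0],[0,0,0]],[[0.52,0,0],[0,0,0]],[[0,0,-0.4],[0,0,0]],[[0,0,-0.7],[0,0,0]],[[0,0,-0.7],[0,0,0]],[[0,0,-0.5],[0,0,0]],[[0,0,-0.3],[0,0,0]],[[0,0,-0.2],[0,0,0]]]}' && python3 -m crank '{"steps":[[[0,0,-0.2],[0,0,0]],[[0,0,-0.2],[0,0,0]],[[0,0,0],[0,0,0]],[[0,0,0],[0,0,0]]]}'
```

```text
time: 15.55
ee_pos: [0.634, 0.1315, 0.1062]
eef_rot: [0.708, 0.707, -0.0, -0.0]
ft_force: [-0.4, 0.6, -0.6]
width: 0.0372
grip_force: 25.0
time: 15.88
ee_pos: [0.635, 0.1321, 0.0973]
eef_rot: [0.707, 0.707, 0.0, 0.0]
ft_force: [0.4, 0.2, -1.2]
width: 0.0377
grip_force: 25.0
```

```bash
python3 -m crank '{"steps":[[[0,0,-0.3],[0,0,0]],[[0,0,-0.3],[0,0,0]],[[0,0,-0.22],[0,0,0]],[[0,0,-0.15],[0,0,0]],[[0,0,-0.03],[0,0,0]],[[0,0,0],[0,0,0]],[[0,0,0],[0,0,0]]]}'
```

```text
time: 16.47
ee_pos: [0.635, 0.132, 0.0721]
eef_rot: [0.707, 0.707, 0.0, 0.0]
ft_force: [0.1, -0.3, -1.2]
width: 0.0372
grip_force: 25.0
```

```bash
python3 -m crank '{"steps":[[[0,0,0],[0,0,0]],[[0,0,0],[0,0,0]],[[0,0,0],[0,0,0]],[[0,0,0],[0,0,0]],[[0,0,0],[0,0,0]],[[0,0,0.5],[0,0,0]],[[0,0,1],[0,0,0]],[[0,0,1],[0,0,0]],[[0,0,1],[0,0,0]],[[-0.5,0,1],[0,0,0]]]}' 70 && python3 -m crank '{"steps":[[[-1,0,0],[0,0,0]],[[-1,0,0],[0,0,0]],[[-1,0,0],[0,0,0]],[[-1,0,0],[0,0,0]],[[-0.2,0,0],[0,0,0]],[[0,0,0],[0,0,0]],[[0,0,0],[0,0,0]]]}'
python3 s.py .068 .019
python3 - <<'E'
from h import *
c=load('w5');P=pts(c);q=P[(np.hypot(P[...,0]-.6346,P[...,1]-.1312)<.04)]
m=q[abs(q[:,2]-.044)<.004]; print('spacer',m.min(0).round(4),m.max(0).round(4),np.median(m[:,2]).round(4))
m=q[(abs(q[:,2]-.068)<.003)&(np.hypot(q[:,0]-.6346,q[:,1]-.1312)>.012)]; print('collar',m.min(0).round(4),m.max(0).round(4),np.median(m[:,2]).round(4))
q=P[(abs(P[...,0]-.515)<.02)&(abs(P[...,1]-.131)<.025)&(P[...,2]>.066)&(P[...,2]<.085)]
print('bar',q.min(0).round(4) if len(q) else '',q.max(0).round(4) if len(q) else '')
cv2.imwrite('pics/w8.png',c['pixels'])
E
```

```text
time: 17.3
ee_pos: [0.6234, 0.1317, 0.1867]
eef_rot: [0.708, 0.707, 0.0, 0.001]
ft_force: [0.8, -0.7, -0.2]
width: 0.07
grip_force: 0.0
time: 17.88
ee_pos: [0.518, 0.1322, 0.1856]
eef_rot: [0.707, 0.707, 0.001, 0.0]
ft_force: [0.6, 0.2, -0.2]
width: 0.0703
grip_force: 0.0
n 863 top z [0.0657 0.0674 0.0685] slide z 0.0297
x 0.616 0.6527 y 0.1129 0.1497
[0.5184 0.132  0.1853] [0.708 0.707 0.001 0.   ]
spacer [0.6063 0.1027 0.04  ] [0.6602 0.1577 0.048 ] 0.0436
collar [0.616  0.1129 0.065 ] [0.6527 0.1495 0.0698] 0.0675
bar [0.5106 0.1061 0.0685] [0.5226 0.156  0.0773]
```

View pics/w8.png

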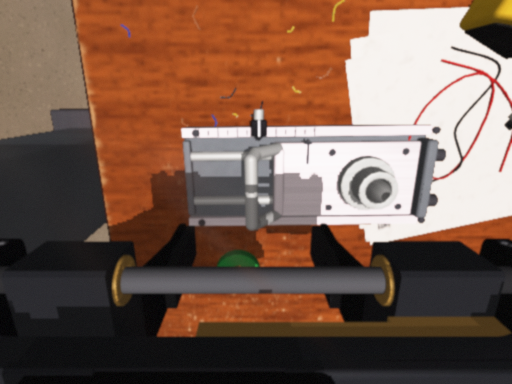

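The collar is home: its top is 24 mm above the spacer, the rings surround the post at (375,188), and nothing else moved. Now the handle.

```bash
python3 -m crank '{"steps":[[[-0.07,-0.04,-0.7],[0,0,0]],[[0,0,-1],[0,0,0]],[[0,0,-1],[0,0,0]],[[0,0,-1],[0,0,0]],[[0,0,-0.7],[0,0,0]],[[0,0,-0.37],[0,0,0]],[[0,0,0],[0,0,0]],[[0,0,0],[0,0,0]]]}' 60 && python3 -m crank '{"steps":[[[0,0,0],[0,0,0]],[[0,0,0],[0,0,0]],[[0,0,0],[0,0,0]],[[0,0,0],[0,0,0]],[[0,0,0],[0,0,0]],[[0,0,0],[0,0,0]],[[0,0,0],[0,0,0]],[[0,0,0],[0,0,0]],[[0,0,0],[0,0,0]],[[0,0,0],[0,0,0]]]}' 0 50
```

```text
time: 18.6
ee_pos: [0.5164, 0.1308, 0.0656]
eef_rot: [0.708, 0.707, -0.0, 0.0]
ft_force: [-1.0, 0.2, 0.5]
width: 0.06
grip_force: 0.0
time: 19.43
ee_pos: [0.5163, 0.1311, 0.0654]
eef_rot: [0.707, 0.707, 0.001, 0.0]
ft_force: [3.4, -0.9, -1.6]
width: 0.0103
grip_force: 49.2
```

```bash
python3 -m crank '{"steps":[[[-0.1,0,0],[0,0,0]],[[-0.2,0,0],[0,0,0]],[[-0.25,-0.01,0],[0,0,0]],[[-0.25,0,0],[0,0,0]],[[-0.25,0,0],[0,0,0]],[[-0.25,-0.01,0],[0,0,0]],[[-0.25,0,0],[0,0,0]],[[-0.2,0,0],[0,0,0]],[[-0.1,0,0],[0,0,0]],[[0,0,0],[0,0,0]]]}' && python3 -m crank '{"steps":[[[0,0,0],[0,0,0]],[[0,0,0],[0,0,0]],[[0,0,0],[0,0,0]]]}'
python3 - <<'E'
from h import *
c=cam('wrist');np.savez('/tmp/w9.npz',**c);print(monitor.read_state()['ee_pos'].round(4))
a=proj(c,np.array([.5245,.1745,.032])); print(a, c['T'][:3,3])
u,v=a.astype(int); print(u,v)
cr=c['pixels'][max(0,v-40):v+50,u-50:u+70]; print('origin',u-50,max(0,v-40)); cv2.imwrite('pics/w9.png',cv2.resize(cr,None,fx=6,fy=6,interpolation=cv2.INTER_CUBIC))
E
```

```text
time: 20.27
ee_pos: [0.47, 0.1305, 0.0655]
eef_rot: [0.707, 0.707, 0.001, 0.001]
ft_force: [8.0, 0.1, -6.3]
width: 0.0101
grip_force: 49.6
time: 20.52
ee_pos: [0.4705, 0.1305, 0.0655]
eef_rot: [0.707, 0.707, 0.001, 0.001]
ft_force: [7.1, 0.4, -6.3]
width: 0.01
grip_force: 49.6
[0.4705 0.1305 0.0654]
[340.60702886 162.52640558] [0.47054415 0.21208883 0.208546  ]
340 162
origin 290 122
```

View pics/w9.png

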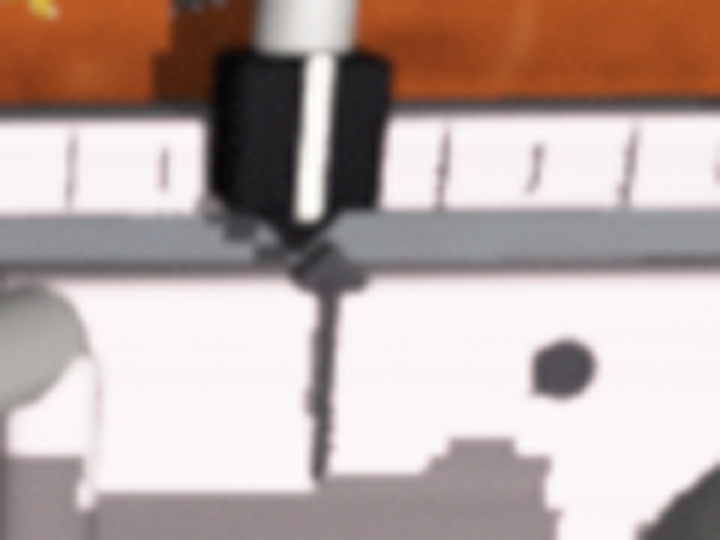

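In this last crop the pointer and line (330,250) stand about 27 crop pixels, or 3 mm, behind the tab's tip (303,240). I'll pull 3.5 mm more.

```bash
python3 -m crank '{"steps":[[[-0.05,0,0],[0,0,0]],[[-0.05,0,0],[0,0,0]],[[-0.04,0,0],[0,0,0]],[[0,0,0],[0,0,0]],[[0,0,0],[0,0,0]],[[0,0,0],[0,0,0]],[[0,0,0],[0,0,0]],[[0,0,0],[0,0,0]],[[0,0,0],[0,0,0]],[[0,0,0],[0,0,0]]]}'
python3 - <<'E'
from h import *
c=cam('wrist');P=pts(c);s=monitor.read_state();print(s['ee_pos'].round(4),s['ft_force'].round(1))
d=cv2.cvtColor(c['pixels'],cv2.COLOR_BGR2GRAY)
# tracks: pointer line (dark column) on slide rows; white line of tab
T=proj(c,np.array([.5245,.1745,.032])).round(1);print('tab px',T)
for z,y in((.03,.165),(.03,.158),(.03,.152)):
    xs=np.arange(.508,.545,.0005);U=np.array([proj(c,np.array([x,y,z])) for x in xs]).astype(np.float32)
    g=cv2.remap(d,U[None,:,0],U[None,:,1],1)[0].astype(float);print('line x at y',y,xs[g.argmin()].round(4),g.min(),np.median(g))
for y in(.18,.184):
    xs=np.arange(.512,.54,.0005);U=np.array([proj(c,np.array([x,y,.032])) for x in xs]).astype(np.float32)
    g=cv2.remap(d,U[None,:,0],U[None,:,1],1)[0].astype(float);k=(xs>.518)&(xs<.531);print('tab white x',xs[k][g[k].argmax()].round(4), g[::6].round())
X,Y,Z=P[...,0],P[...,1],P[...,2]
for h in(.044,.068):
    m=P[(abs(Z-h)<.003)&(np.hypot(X-.585,Y-.131)<.035)]; print(h,len(m),m.min(0).round(4) if len(m) else '',m.max(0).round(4) if len(m) else '')
c=cam('scene');P=pts(c)
for nm,(u,v) in dict(bottle=(156,184),torch=(191,153)).items(): print(nm,P[v,u].round(3),pts(load('scene'))[v,u].round(3))
E
```

```text
time: 21.4
ee_pos: [0.4671, 0.1305, 0.0655]
eef_rot: [0.708, 0.707, 0.001, 0.001]
ft_force: [7.6, -0.1, -6.5]
width: 0.0103
grip_force: 49.6
[0.4671 0.1305 0.0654] [ 8.   0.3 -6. ]
tab px [346.2 162.4]
line x at y 0.165 0.525 105.0 248.0
line x at y 0.158 0.525 106.0 248.0
line x at y 0.152 0.525 101.0 249.0
tab white x 0.5245 [244.  29.  30.  30. 243.  31.  28. 245. 242. 244.]
tab white x 0.5245 [240.   8.  31.  32. 246.  31.  30. 244. 240. 244.]
0.044 2282 [0.5568 0.109  0.041 ] [0.6103 0.1578 0.047 ]
0.068 1425 [0.5659 0.123  0.065 ] [0.6001 0.1497 0.071 ]
bottle [0.418 0.32  0.054] [0.418 0.32  0.054]
torch [0.422 0.126 0.259] [0.422 0.126 0.259]
```

The line is at x=0.5250 and the mark at 0.5245. Both rings rode along and are still in place, and the arm is holding, so I'll hand in.

```bash
python3 -c "
from bench import ticket; print(ticket.close_job())"
```

```text
the job is handed in; nothing more can be done
None
```

The job is handed in, result not reported back: the spacer and collar measured home on the post, and the slide is held at the mark, with the pointer about 0.5 mm off by the wrist camera; the arm stayed clear of the torch and bottle.

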